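# Set the nested lids on the brush pot and take off only the dust cover

### The job

Get the wide brush pot ready for the finisher: lift the nested pair of lids off the drip stand's hook by the bail of the inner one and lower them together onto the pot until the inner wiper lid sits fully home in its mouth, then let go. Next take the outer dust cover by its collar and lift it off alone, without shifting the wiper lid, and finish still holding the cover level in the air, well out to one side of the pot so that its opening is free from above (its underside is tacky, so do not lay it down or let go). Do not shove the pot, and leave everything else on the worktop where it is.

Things in the scene. Friction and masses are not known exactly. Their poses are not given: they have to be found in the camera images.
- drip_stand: Fixed drip stand, steel: round dish 132 mm across, 10 mm high; post (8 mm rod) 90 mm behind the dish's centre along the stand's +x; a gooseneck of the same rod comes forward over the dish and ends in a hook. Origin on the worktop at the dish's centre, under the saddle; +x points from hook to post, z up. Tallest point 0.195 m.
- hook_saddle (a point): Lowest point of the hook's shallow V saddle (axis of the 8 mm rod, 0.175 m up), where the cross bar of the wiper lid's bail hangs at the start, across the stand's x. A wall shelf overhangs the worktop's back (x over about 0.63 m) less than 0.6 m up: come in low and from the front.
- hook_tip (a point): Centre of the 10 mm ball at the hook's upturned tip, 26 mm before the saddle (stand's -x) and 12 mm higher. To free the bail raise it 15 to 22 mm (from 30 mm the rod strikes the dust cover's collar below it), then draw it along the stand's -x; the rod is above the dust cover until 90 mm out.
- wiper_lid: Inner lid, aluminium, 0.24 kg: flange ring 104 mm across, 4 mm thick; tapered spigot below (12 mm deep, 85 mm wide at the foot, 90 at the top); wiping bar across the opening with an upright strap bail. Origin: centre of the flange's underside, which sits on the pot's rim; z up the bail. Hangs freely by the bail at the start, dust cover lying on its flange; lifted by the bail it carries both.
- bail_top (a point): Top middle of the bail, 86 mm above the wiper lid's origin, same axes. The bail lies in the lid's y-z plane: 34 mm wide along y, 12 mm thick along x, two legs 7 mm wide with a 20 mm window between for the hook, round cross bar 12 mm thick at the top. Grip it across its width (y), so that the hook runs between the fingers; its upper 51 mm stand above the collar.
- dust_cover: Outer lid, dark steel, 0.16 kg: flat round cover 121 mm across, 3 mm thick, with a skirt 13 mm deep (116 mm inside) and in the middle a hollow round collar, 50 mm outside, 40 mm inside, open right through; the bail passes up through it with 2 mm to spare. Origin: centre of the flat underside, 4 mm above the wiper lid's origin when nested; z up.
- collar_top (a point): Centre of the collar's open top, 31 mm above the dust cover's origin and 28 mm above its flat top. Nested, the bail stands 51 mm above this point, between the fingers when the collar is gripped from above; the cover comes off straight up.
- brush_pot: The wide pot, plain aluminium, open: 104 mm across, 80 mm tall, wall 3.5 mm (mouth 97 mm; the spigot has about 2 mm of play all round, the skirt about 4 mm outside). Loose but heavy, 1.1 kg. Origin: centre of its underside, z up. Any yaw of the lids fits.
- pot_mouth (a point): Centre of the wide pot's mouth at rim height, 80 mm above its origin; the wiper lid's origin is here when it is home.
- narrow_pot: A narrow pot of the same aluminium, 74 mm across and 92 mm tall, loose, that the lids do not fit. Origin at the centre of its underside. To be left alone.
- sanding_block: Cork sanding block 62x107x29 mm, origin under its centre. A bystander.
- marker: Marker pen 135 mm long, lying, origin under its centre. A bystander.
- electrical_tape: Roll of black tape, 62 mm across, 19 mm high, lying flat, origin under its centre. A bystander.
- tape_measure: Tape measure 44x81x68 mm, standing, origin under its centre. A bystander.
- bearing_box: Small box 52x72x44 mm, origin under its centre. A bystander.
- mug: Mug 82 mm across (114 mm over the handle), 91 mm tall, origin under its centre. A bystander.

How it is judged (in metres and radians):
On the way, in this order (a step that is already met when the one before it is completed fails the run):
1. the nested lids are off the hook and carried together by the wiper lid's bail (horizontal distance between wiper_lid and drip_stand above 0.05 m and contact force between the fingers and wiper_lid above 0.5 N and contact force between each of wiper_lid, dust_cover and drip_stand below 0.05 N and z of dust_cover in the frame of wiper_lid below 0.008 m and horizontal distance between dust_cover and wiper_lid below 0.006 m), for 0.1 s.
2. the lids are lowered together, still in hand, until the wiper lid is in the wide pot's mouth (contact force between the fingers and wiper_lid above 0.5 N and z of wiper_lid in the frame of pot_mouth below 0.01 m and horizontal distance between wiper_lid and brush_pot below 0.008 m), for 0.05 s.
3. the wiper lid sits home in the wide pot with the dust cover still on it, and the bail is let go (z of wiper_lid in the frame of pot_mouth below 0.003 m and horizontal distance between wiper_lid and brush_pot below 0.005 m and angle between the z axis of wiper_lid and the z axis of brush_pot, either way round below 0.05 rad and z of dust_cover in the frame of wiper_lid below 0.008 m and horizontal distance between dust_cover and wiper_lid below 0.006 m and contact force between the fingers and wiper_lid below 0.05 N), for 0.2 s.
At the end, for the whole second after the job is handed in: Wiper lid home in the wide pot (seat within 3 mm, centre 5 mm, 0.05 rad), untouched; pot upright, within 30 mm of its start. Dust cover gripped, still, level within 0.25 rad, underside over 0.06 m above the worktop, centre over 0.12 m aside of the pot's, touching only the hand (z of wiper_lid in the frame of pot_mouth below 0.003 m and horizontal distance between wiper_lid and brush_pot below 0.005 m and angle between the z axis of wiper_lid and the z axis of brush_pot, either way round below 0.05 rad and angle between brush_pot's own z axis and vertical below 0.05 rad and distance of brush_pot from where it was at the start of the episode below 0.03 m and contact force between the fingers and dust_cover above 0.5 N and horizontal distance between dust_cover and brush_pot above 0.12 m and height (world z) of dust_cover above 0.06 m and angle between dust_cover's own z axis and vertical below 0.25 rad and linear speed of dust_cover below 0.03 m/s and contact force between each of dust_cover, the arm, the fingers and wiper_lid below 0.05 N and contact force between dust_cover and brush_pot below 0.05 N and contact force between dust_cover and drip_stand below 0.05 N and contact force between dust_cover and narrow_pot below 0.05 N and contact force between dust_cover and mug below 0.05 N); the arm keeps its last pose, push and grip.
It fails at once if the dust cover is parted from the wiper lid while that is not home in the wide pot, or the wiper lid is lifted or tipped with it (z of dust_cover in the frame of wiper_lid above 0.016 m and (z of wiper_lid in the frame of pot_mouth above 0.006 m or horizontal distance between wiper_lid and brush_pot above 0.008 m or angle between the z axis of wiper_lid and the z axis of brush_pot, either way round above 0.08 rad)).
It fails at once if the wide pot is shoved more than 30 mm or tipped (distance of brush_pot from where it was at the start of the episode above 0.03 m or angle between brush_pot's own z axis and vertical above 0.3 rad).
It fails at once if something else on the worktop is moved by more than 25 mm (distance of any of narrow_pot, sanding_block, marker, electrical_tape, tape_measure, bearing_box, mug from where it was at the start of the episode above 0.025 m).
It also fails if it takes over 67 s, if anything falls off the work surface, if the arm or the gripper's body presses on something with over 40 N, if the wrist force passes 120 N, or if a joint passes its speed limit or range.

### The arm

A 7-joint arm with a two-finger parallel gripper is mounted at the origin on a cart in front of the work surface, level with it; the furniture and walls round the work are solid. World frame = base frame: x ahead of the robot, y to its left, z up, the work surface at z = 0. Lengths are in mm, angles in rad, forces in N, time in s.
With the tool pointing down it reaches from about 400 to 875 mm from the base axis. Payload 4.4 kg.
Tool frame: the origin (TCP) lies at the very end of the fingers, on their centre line; the grasp point (between the pads) lies ctrl.grip_point_offset behind it (ctrl.grip_point_offset is the distance from the TCP to the grasp point, in mm); z points along the fingers, y is the line along which they close (so a half turn about z gives the same grasp; the last joint's range is limited). The gripper opens to 85 mm and grips with 20 to 120 N. Pads are 22 mm wide; open, the fingers measure 114 mm over their backs; the gripper's body (76 mm by 85 mm) begins 54 mm behind the grasp point. The pads swing forward as they close: fully open they stand 13 mm farther back than shut.
Start: joints at [1.163, 0.628, 0.038, 1.517, -0.027, 0.996, -0.02], TCP at [217.897, -612.404, 231.313] pointing down, gripper open.
Joint ranges: [-3.06, 3.06], [-0.37, 2.12], [-1.25, 1.32], [0.18, 2.47], [-1.1, 4.24], [0.23, 1.98], [-2.94, 2.94]. Speed limits (rad/s): [2.57, 2.57, 3.14, 3.14, 3.14, 3.14, 3.14].

### API

Orientations are given as [roll, pitch, yaw] about the fixed x, y, z axes, in that order (R = Rz(yaw) Ry(pitch) Rx(roll)).
In Python, from cell import read_state, cams, ctrl, models gives the robot as it stands. The module is installed in compiled form; this text tells all that it offers.
- The arm moves only by the tool creep_tool, called after ">>>" as name(argument=value, ...) on one line, values as JSON. Schema: {"type":"object","properties":{"plan":{"type":"object","properties":{"tx":{"type":"array","items":{"type":"number"},"minItems":1,"maxItems":12},"ty":{"type":"array","items":{"type":"number"},"minItems":1,"maxItems":12},"tz":{"type":"array","items":{"type":"number"},"minItems":1,"maxItems":12},"ax":{"type":"array","items":{"type":"number"},"minItems":1,"maxItems":12},"ay":{"type":"array","items":{"type":"number"},"minItems":1,"maxItems":12},"az":{"type":"array","items":{"type":"number"},"minItems":1,"maxItems":12},"jaw":{"type":"array","items":{"type":"number"},"minItems":1,"maxItems":12}},"additionalProperties":false,"required":["tx","ty","tz","ax","ay","az","jaw"]},"only":{"type":"string"},"quiet":{"type":"boolean"},"lines":{"type":"string"}},"required":["plan"],"additionalProperties":false}. plan is an object with one list for each field, all of the same length, 1 to 12, a row being the entries at one place: tx, ty, tz (the shift in shares of the most that a row can go, 1 being 50 mm), ax, ay, az (a rotation vector in units of 0.2 rad), jaw (the finger opening in mm); each row shifts and turns the commanded pose from where the row before left it, along the tool's axes as they then stand; what a row does not reach is not made up. A row lasts 1/10 s, in which the tool goes at most 50 mm and 0.15 rad, less where a joint would pass 70% of its speed; a pose out of reach is approached as far as the arm can. The fingers move at their own pace and stop on an object; the grip force is fixed at half the most. Time passes only in rows, so rows that do not move let the fingers close. The tool returns the time, the measured TCP pose, the force, the opening and the grip force at its end. only (a regular expression) keeps the lines of the reply that match it, lines (a string "A,B") keeps lines A to B, and quiet returns only ok. Input that does not fit is refused with a message, and nothing moves.
- read_state(): the state, without advancing time (a new reading comes with each control period).
- cams.get_image(name): name is "side" or "top"; returns (picture, depth): 420x560x3 uint8, blue, green, red; 420x560 float32, mm along the optical axis (not along the pixel's ray), 0 where there is no reading.
- cams.calibration(name): a dict with "fx", "fy", "cx", "cy" (pixels), "rvec" (rotation vector, rad) and "tvec" (3), from world to camera coordinates, as OpenCV has them. Camera axes: x right, y down, z forward; pixel columns grow to the right and rows downward; lengths in mm; the calibration is good to about 2 mm. A picture is of the moment at which its call begins. calibration takes no time and is no camera call.
- ctrl.finish_job(): hands the job in; it is judged then, once.
Trained networks look in the newest picture that a camera, given by its name, has taken for a name from the list of things; names that differ only in an ending like _2 or _b are one class to them, and where a whole thing is asked for, a point or a joint stands for the part that bears it (a point fixed in the world has none). Each returns a list of dicts, best first, with "confidence" (0 to 1); they miss things now and then, are a little off and sometimes report something else, mostly with a low value. They report only what shows in the picture. A call takes as long as a camera call.
- models.search_frame(thing, camera): "extent" ([left, top, right, bottom] in pixels, round what is visible of it).
- models.mark_of(thing, camera): "position" ([column, row] in pixels: a listed point, or the origin of a listed thing).
The state is a dict: "clock": time; "qpos": joint angles; "qd": joint speeds; "tau": joint torques, N m; "eef_pos": TCP position; "tool_rot": TCP orientation; "force": force on the tool from outside, world axes, zero at the start; "torque": the same for the moment, N m; "width": finger opening in mm; "gripper_force": force on a finger pad.
Only numpy, scipy, OpenCV 4.12 (cv2) and the standard library are available. Lean on these libraries where they do the work, as an engineer would, in place of code of your own. Each camera call takes 0.05 s, during which the arm holds its last target. There are 200 camera calls.

## Working session

There is one attempt and no reset: what is moved stays moved. The work goes in short steps, Python scripts to look and compute and a tool call to move; the robot and the scene stay as the last step left them, time stands still between calls to the robot, and variables do not carry over. Pictures are saved under pics/ and viewed, at most 10 in all, crops included, and the job is handed in when it is done.

```bash
mkdir -p pics; cat > h.py <<'E'
import numpy as np, cv2
from cell import read_state, cams, ctrl, models
from scipy.spatial.transform import Rotation as R
def P(c):
    k=cams.calibration(c); Rm=cv2.Rodrigues(np.array(k["rvec"],float))[0]; t=np.array(k["tvec"],float).reshape(3)
    K=np.array([[k["fx"],0,k["cx"]],[0,k["fy"],k["cy"]],[0,0,1]]); return K,Rm,t
def ray(c,uv):
    K,Rm,t=P(c); d=Rm.T@np.linalg.inv(K)@np.array([uv[0],uv[1],1.]); return -Rm.T@t,d
def atz(c,uv,z):
    o,d=ray(c,uv); return o+d*(z-o[2])/d[2]
def tri(uv1,uv2,c1="top",c2="side"):
    o1,d1=ray(c1,uv1);o2,d2=ray(c2,uv2)
    s=np.linalg.lstsq(np.c_[d1,-d2],o2-o1,rcond=None)[0]
    a,b=o1+s[0]*d1,o2+s[1]*d2; return (a+b)/2,np.linalg.norm(a-b)
def proj(c,p):
    K,Rm,t=P(c); q=K@(Rm@np.asarray(p,float)+t); return q[:2]/q[2]
def cloud(c,dep):
    K,Rm,t=P(c); v,u=np.indices(dep.shape); q=np.stack([(u-K[0,2])/K[0,0]*dep,(v-K[1,2])/K[1,1]*dep,dep],-1)
    return (q-t)@Rm
def tool():
    s=read_state(); return np.array(s["eef_pos"]),R.from_euler("xyz",s["tool_rot"]).as_matrix(),s
E
cat > a.py <<'E'
from h import *
for c in("top","side"):
    im,d=cams.get_image(c); cv2.imwrite(f"pics/{c}0.png",im); np.save(f"{c}.npy",d)
    K,Rm,t=P(c); print(c,K[0,0],(-Rm.T@t).round(),Rm[2].round(2))
for n in "hook_saddle hook_tip bail_top wiper_lid collar_top dust_cover pot_mouth brush_pot narrow_pot sanding_block marker electrical_tape tape_measure bearing_box mug drip_stand".split():
    m={}
    for c in("top","side"):
        r=models.mark_of(n,c); m[c]=r[0] if r else None
    o=[(c,np.round(x["position"]).tolist(),round(x["confidence"],2)) if x else c for c,x in m.items()]
    if all(m.values()):
        p,e=tri(m["top"]["position"],m["side"]["position"]); o+=[p.round(1).tolist(),round(e,1)]
    print(n,o)
p,Rm,s=tool(); print(p,Rm.round(3).tolist(),ctrl.grip_point_offset,s["width"],s["clock"])
E
python3 a.py
```

```text
top 464.4656161906836 [ 322.  257. 1200.] [ 0.12 -0.02 -0.99]
side 379.9228736828893 [ 276. 1137.  532.] [ 0.17 -0.89 -0.41]
hook_saddle [('top', [335.0, 198.0], 0.81), ('side', [273.0, 176.0], 0.64), [493.0, 115.6, 180.5], np.float64(2.5)]
hook_tip [('top', [339.0, 211.0], 0.69), ('side', [285.0, 171.0], 0.73), [460.7, 107.6, 194.1], np.float64(2.4)]
bail_top [('top', [334.0, 200.0], 0.65), ('side', [285.0, 206.0], 0.54), [482.9, 101.8, 84.2], np.float64(42.0)]
wiper_lid [('top', [331.0, 206.0], 0.59), ('side', [273.0, 195.0], 0.5), [488.5, 115.9, 121.2], np.float64(13.7)]
collar_top [('top', [334.0, 203.0], 0.75), ('side', [276.0, 190.0], 0.67), [487.8, 110.7, 135.2], np.float64(0.2)]
dust_cover [('top', [329.0, 202.0], 0.89), ('side', [278.0, 198.0], 0.7), [486.3, 118.5, 116.5], np.float64(13.0)]
pot_mouth ['top', ('side', [286.0, 186.0], 0.71)]
brush_pot ['top', ('side', [286.0, 208.0], 0.86)]
narrow_pot [('top', [249.0, 196.0], 0.72), ('side', [246.0, 263.0], 0.8), [525.6, 314.7, 7.0], np.float64(9.5)]
sanding_block [('top', [299.0, 248.0], 0.81), ('side', [310.0, 245.0], 0.63),
[... 163 characters left out ...]
e [('top', [394.0, 253.0], 0.64), ('side', [318.0, 208.0], 0.5), [379.5, -62.6, 13.0], np.float64(2.5)]
tape_measure [('top', [228.0, 258.0], 0.74), ('side', [311.0, 280.0], 0.68), [356.9, 364.3, 5.9], np.float64(4.9)]
bearing_box [('top', [354.0, 253.0], 0.55), ('side', [313.0, 224.0], 0.58), [381.7, 39.2, -1.6], np.float64(3.9)]
mug [('top', [172.0, 230.0], 0.89), ('side', [268.0, 315.0], 0.81), [428.7, 510.1, 6.8], np.float64(1.2)]
drip_stand [('top', [325.0, 211.0], 0.58), ('side', [276.0, 234.0], 0.77), [488.4, 115.0, -5.8], np.float64(0.1)]
[ 217.89107924 -612.40361455  231.28346606] [[0.942, 0.335, 0.0], [0.335, -0.942, 0.0], [0.0, -0.0, -1.0]] 18.700000000000003 85.31052199359011 1.7
```

View pics/top0.png

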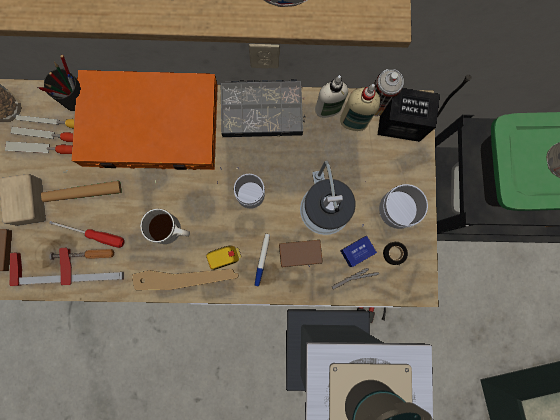

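View pics/side0.png

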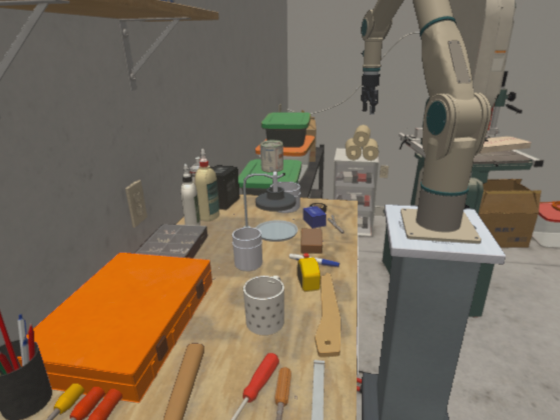

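```bash
cat > b.py <<'E'
from h import *
T=cloud("top",np.load("top.npy")); S=cloud("side",np.load("side.npy"))
def sel(C,c,r,z0,z1):
    C=C.reshape(-1,3); m=(np.hypot(C[:,0]-c[0],C[:,1]-c[1])<r)&(C[:,2]>z0)&(C[:,2]<z1); return C[m]
for n,C in(("top",T),("side",S)):
    p=atz("top",(404,205),80)[:2]; q=sel(C,p,75,68,90)
    if len(q)>3: print(n,"pot rim",len(q),q.min(0).round(),q.max(0).round(),cv2.minEnclosingCircle(q[:,:2].astype(np.float32)),np.median(q[:,2]))
    q=sel(C,(490,115),90,100,122)
    if len(q)>3: print(n,"cover",len(q),q.min(0).round(),q.max(0).round(),cv2.minEnclosingCircle(q[:,:2].astype(np.float32)),np.median(q[:,2]))
    q=sel(C,(510,115),110,160,215); print(n,"hook",len(q)); q=q[np.argsort(q[:,0])]; print(q[::max(1,len(q)//25)].round().tolist())
    q=sel(C,(575,135),45,15,100); print(n,"post",len(q),np.median(q,0) if len(q) else "")
m=np.linalg.norm
for uv in((320,178),(330,163),(318,180)): print(uv,atz("top",uv,0),atz("top",uv,190))
im=cv2.imread("pics/top0.png"); a=cv2.resize(im[150:250,290:440],None,fx=5,fy=5,interpolation=cv2.INTER_CUBIC)
cv2.imwrite("pics/c1.png",a)
im=cv2.imread("pics/side0.png"); a=cv2.resize(im[130:250,220:340],None,fx=5,fy=5,interpolation=cv2.INTER_CUBIC)
cv2.imwrite("pics/c2.png",a)
print(models.search_frame("brush_pot","top"),models.search_frame("dust_cover","top")[:1])
E
python3 b.py
```

```text
top pot rim 315 [ 445. -127.   68.] [548. -23.  85.] ((496.71221923828125, -75.8213882446289), 52.580535888671875) 78.73668723284077
top cover 1629 [431.  56. 100.] [577. 176. 122.] ((504.8347473144531, 118.94749450683594), 74.03166198730469) 112.81457488108961
top hook 275
[[461.0, 116.0, 191.0], [468.0, 110.0, 193.0], [474.0, 115.0, 184.0], [481.0, 114.0, 180.0], [483.0, 128.0, 178.0], [486.0, 119.0, 179.0], [487.0, 133.0, 171.0], [488.0, 121.0, 192.0], [489.0, 118.0, 188.0], [490.0, 129.0, 190.0], [492.0, 125.0, 194.0], [493.0, 122.0, 189.0], [495.0, 125.0, 190.0], [498.0, 111.0, 187.0], [504.0, 120.0, 188.0], [510.0, 117.0, 185.0], [517.0, 125.0, 192.0], [524.0, 121.0, 193.0], [531.0, 125.0, 191.0], [537.0, 125.0, 191.0], [544.0, 130.0, 192.0], [549.0, 125.0, 190.0], [557.0, 127.0, 186.0], [563.0, 136.0, 185.0], [571.0, 137.0, 181.0]]
top post 64 [575.86929036 136.6324115   21.52071028]
side pot rim 124 [ 441. -131.   68.] [545. -26.  82.] ((490.17822265625, -79.26795196533203), 54.862674713134766) 74.76565298398546
side cover 546 [428.  66. 100.] [577. 178. 122.] ((502.464202880
[... 497 characters left out ...]
.0, 131.0, 190.0], [546.0, 134.0, 190.0], [553.0, 129.0, 185.0], [560.0, 135.0, 181.0], [566.0, 136.0, 178.0], [570.0, 133.0, 180.0], [573.0, 137.0, 163.0], [576.0, 135.0, 171.0]]
side post 66 [574.68165606 136.57246248  61.44278591]
(320, 178) [574.81097309 129.30180792   0.        ] [534.8147412  149.45870578 190.        ]
(330, 163) [615.82861876 103.11668024   0.        ] [569.33967173 127.41844238 190.        ]
(318, 180) [569.32800394 134.53561694   0.        ] [530.19967551 153.86405108 190.        ]
[{'extent': [380.2, 185.8, 431.1, 228.0], 'confidence': 0.96}, {'extent': [300.4, 162.1, 340.3, 234.6], 'confidence': 0.51}] [{'extent': [300.8, 177.6, 355.0, 230.1], 'confidence': 0.81}]
```

View pics/c1.png

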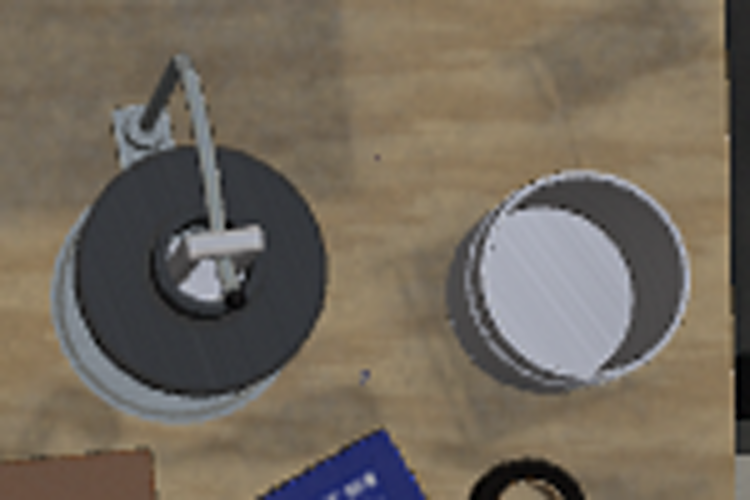

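View pics/c2.png

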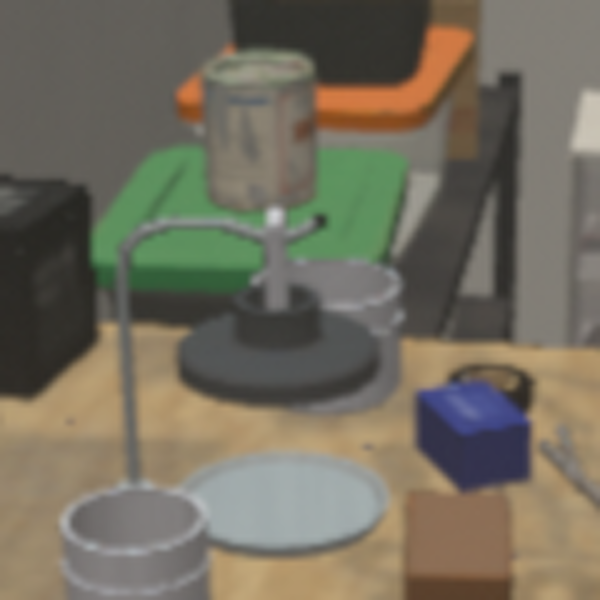

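```bash
cat > c.py <<'E'
from h import *
for n in("top","side"):
    C=cloud(n,np.load(n+".npy")).reshape(-1,3)
    m=(C[:,0]>400)&(C[:,0]<620)&(C[:,1]>60)&(C[:,1]<200)
    q=C[m&(C[:,2]>180-4*(n=="side"))&(C[:,0]>505)&(C[:,2]<205)]; f=cv2.fitLine(q[:,:2].astype(np.float32),cv2.DIST_HUBER,0,.01,.01).ravel(); print(n,"neck yaw",np.arctan(f[1]/f[0]),f[2:],len(q))
    q=C[m&(C[:,2]>15)&(C[:,2]<90)&(C[:,0]>562)]; print("post",np.median(q,0),len(q))
    q=C[m&(C[:,2]>105)&(C[:,2]<118)&(C[:,0]<556)]; e=cv2.minEnclosingCircle(q[:,:2].astype(np.float32)); print("cover",e,q.min(0),q.max(0))
    q=C[m&(C[:,2]>180)&(C[:,0]>472)&(C[:,0]<502)]; print("bail",np.median(q,0),q.min(0),q.max(0),len(q))
u=lambda a:(290+a[0]/5,150+a[1]/5)
for a in((226,241),(187,246),(264,236)): print(atz("top",u(a),190))
print("tip",atz("top",u((236,297)),188),"cover",atz("top",u((201,271)),112), "pot",atz("top",u((582,278)),80))
v=lambda a:(220+a[0]/5,130+a[1]/5)
print("pot side",atz("side",v((329,286)),80),"dish",atz("side",v((287,501)),10),atz("top",u((160,315)),8),"cover side",atz("side",v((279,348)),112))
print("tri bail", tri(u((226,241)),v((276,216))), "tri tip",tri(u((236,297)),v((321,220))))
E
python3 c.py
```

```text
top neck yaw 0.197577 [537.79156 127.18653] 109
post [575.86929036 136.6324115   21.41634025] 62
cover ((490.80902099609375, 116.56205749511719), 60.725379943847656) [431.44957354  60.12466054 105.29979567] [549.64853889 176.48057003 117.98497455]
bail [488.91254571 116.7518493  189.48205889] [473.18905083 100.69828516 180.08125448] [500.90743457 134.61302112 195.13341274] 113
side neck yaw 0.1691936 [540.1568  129.56776] 61
post [574.81737684 136.53776217  57.02159993] 59
cover ((487.197021484375, 120.2601547241211), 60.20153045654297) [427.79528687  65.60248918 105.05346985] [546.9260978  178.42959285 117.86018485]
bail [485.67648711 124.21372364 186.20068387] [473.68831679 100.92634243 180.14795675] [501.90765442 136.34470264 191.72930033] 41
[490.20472453 115.4224654  190.        ]
[487.58591201 132.68232792 190.        ]
[492.81722385  98.58262153 190.        ]
tip [465.61001758 110.59676345 188.        ] cover [488.48859105 116.36404787 112.        ] pot [494.01673548 -75.33309812  80.        ]
pot side [489.4131397  -66.21054797  80.        ] dish [483.43979384 122.47403441  10.        ] [480.83402607 124.16143496   8.        ] cover side [485.46351598 126.1425422  112.        ]
tri bail (array([489.01850571, 115.15731057, 189.35626146]), np.float64(2.5834976331989608)) tri tip (array([464.11028507, 110.16895485, 186.47413171]), np.float64(3.431657481199324))
```

The manual's scale: shifts go in shares of 50 mm and turns go in units of 0.2 rad. Converting my numbers, -36 mm is -0.72, 30 mm is 0.6.

>>> creep_tool(plan={"tx":[0.3,0.6,0.6,0.6,0.6,0.6],"ty":[-0.36,-0.72,-0.72,-0.72,-0.72,-0.72],"tz":[0,0,0,0,0,0],"ax":[0,0,0,0,0,0],"ay":[0,0,0,0,0,0],"az":[0,0,0,0,0,0],"jaw":[85,85,85,85,85,85]})

```text
clock: 2.4
eef_pos: [307.5, -368.9, 231.6]
tool_rot: [3.141, -0.001, 0.341]
force: [1.8, 0.2, -0.3]
width: 85.1
gripper_force: 0.0
```

Converted, -36 mm is -0.72, 30 mm is 0.6, 0.15 rad is 0.75.

>>> creep_tool(plan={"tx":[0.6,0.6,0.6,0.6,0.6,0.6,0.6,0.6,0.6,0.6,0,0],"ty":[-0.72,-0.72,-0.72,-0.72,-0.72,-0.72,-0.72,-0.72,-0.72,-0.72,0,0],"tz":[0,0,0,0,0,0,0,0,0,0,0,0],"ax":[0,0,0,0,0,0,0,0,0,0,0,0],"ay":[0,0,0,0,0,0,0,0,0,0,0,0],"az":[0,0,0,0,0,0,0,0,0,0,0.75,0],"jaw":[85,85,85,85,85,85,85,85,85,85,85,85]})

```text
clock: 3.6
eef_pos: [469.2, 70.5, 231.3]
tool_rot: [3.141, -0.0, 0.194]
force: [-0.5, 0.2, -0.6]
width: 84.9
gripper_force: 0.0
```

```bash
cat > to.py <<'E'
import sys
from h import *
p,Rm,s=tool(); g=np.array([float(a) for a in sys.argv[1:4]]); print("pos",p.round(1),"yaw",np.arctan2(Rm[1,0],Rm[0,0]).round(3),"tool-axes delta",(Rm.T@(g-p)).round(1),"w",s["width"].__round__(1),"F",np.round(s["force"],1),"q",np.round(s["qpos"],2))
E
python3 to.py 488.5 117.5 200
```

```text
pos [469.2  70.5 231.3] yaw 0.194 tool-axes delta [ 28.  -42.4  31.3] w 84.9 F [-0.5  0.2 -0.6] q [-0.18  0.38 -0.04  1.99  0.02  0.77 -1.61]
```

Converted, -21 mm is -0.42, 15 mm is 0.3.

>>> creep_tool(plan={"tx":[0.28,0.28,0,0,0],"ty":[-0.42,-0.42,0,0,0],"tz":[0,0,0.3,0.3,0],"ax":[0,0,0,0,0],"ay":[0,0,0,0,0],"az":[0,0,0,0,0],"jaw":[85,85,85,85,85]})

```text
clock: 4.1
eef_pos: [487.0, 113.9, 199.9]
tool_rot: [3.141, 0.004, 0.193]
force: [-0.3, 0.2, -1.0]
width: 84.9
gripper_force: 0.0
```

```bash
python3 to.py 488.5 117.5 155
python3 - <<'E'
from h import *
im,d=cams.get_image("side"); np.save("s1.npy",d)
cv2.imwrite("pics/s1.png",cv2.resize(im[100:220,210:350],None,fx=5,fy=5,interpolation=cv2.INTER_CUBIC))
print(proj("side",tool()[0]))
im,d=cams.get_image("top"); cv2.imwrite("pics/t1.png",cv2.resize(im[130:260,260:440],None,fx=4,fy=4,interpolation=cv2.INTER_CUBIC))
E
```

```text
pos [487.  113.9 199.9] yaw 0.193 tool-axes delta [ 2.4 -3.2 44.9] w 84.9 F [-0.3  0.2 -1. ] q [-0.25  0.46 -0.05  1.96  0.03  0.73 -1.7 ]
[275.17327622 169.2181022 ]
```

View pics/s1.png

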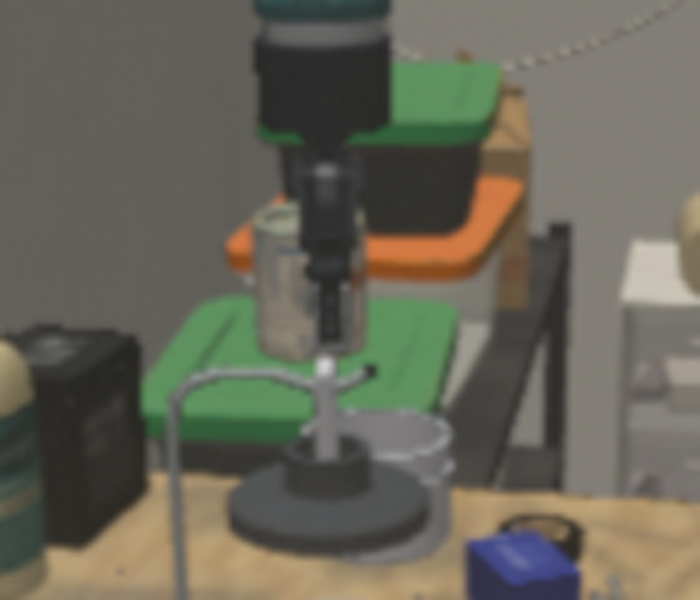

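Converted, 8 mm is 0.16, -3 mm is -0.06.

>>> creep_tool(plan={"tx":[0.04,0,0,0,0],"ty":[-0.06,0,0,0,0],"tz":[0.1,0.3,0.3,0.16,0],"ax":[0,0,0,0,0],"ay":[0,0,0,0,0],"az":[0,0,0,0,0],"jaw":[85,85,85,85,85]})

```text
clock: 4.7
eef_pos: [489.4, 118.9, 157.7]
tool_rot: [3.141, 0.001, 0.192]
force: [0.4, 0.7, -0.7]
width: 85.0
gripper_force: 0.0
```

```bash
python3 to.py 488.5 117.5 155
```

```text
pos [489.4 118.9 157.7] yaw 0.192 tool-axes delta [-1.2  1.2  2.7] w 85.0 F [ 0.4  0.7 -0.7] q [-0.26  0.53 -0.04  1.99  0.04  0.62 -1.71]
```

View pics/t1.png

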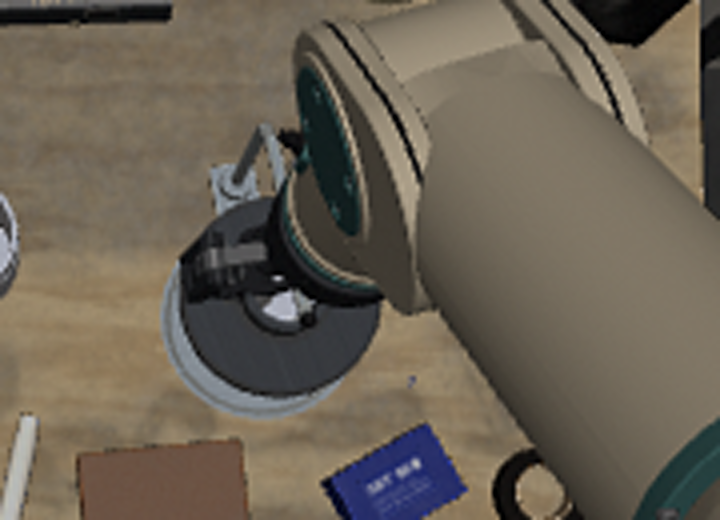

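>>> creep_tool(plan={"tx":[-0.02,0,0,0,0,0],"ty":[0.02,0,0,0,0,0],"tz":[0.02,0,0,0,0,0],"ax":[0,0,0,0,0,0],"ay":[0,0,0,0,0,0],"az":[0,0,0,0,0,0],"jaw":[60,45,25,25,25,25]})

```text
clock: 5.3
eef_pos: [489.8, 118.2, 158.1]
tool_rot: [-3.141, -0.002, 0.192]
force: [0.0, -0.5, 6.1]
width: 33.1
gripper_force: 59.4
```

```bash
python3 to.py 488.5 117.5 155
python3 - <<'E'
from h import *
im,d=cams.get_image("side"); cv2.imwrite("pics/s2.png",cv2.resize(im[100:220,210:350],None,fx=5,fy=5,interpolation=cv2.INTER_CUBIC))
E
```

```text
pos [489.8 118.2 158.1] yaw 0.192 tool-axes delta [-1.5  0.4  3.1] w 33.1 F [ 0.  -0.5  6.1] q [-0.26  0.53 -0.04  2.    0.04  0.62 -1.71]
```

View pics/s2.png

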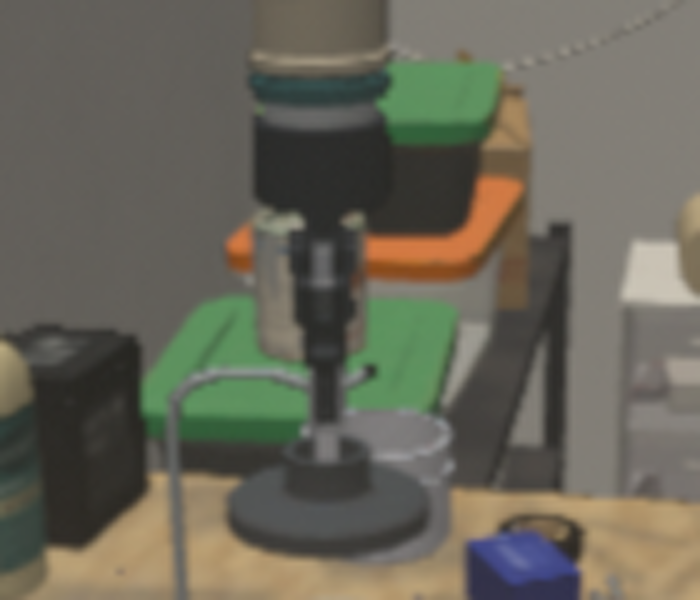

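Converted, -7 mm is -0.14, -6 mm is -0.12.

>>> creep_tool(plan={"tx":[0,0,0,0],"ty":[0,0,0,0],"tz":[-0.12,-0.14,-0.12,0],"ax":[0,0,0,0],"ay":[0,0,0,0],"az":[0,0,0,0],"jaw":[25,25,25,25]})

```text
clock: 5.75
eef_pos: [489.5, 118.0, 177.1]
tool_rot: [-3.141, -0.001, 0.192]
force: [1.1, -0.8, -3.9]
width: 32.9
gripper_force: 59.9
```

```bash
python3 to.py 488.5 117.5 155
```

```text
pos [489.5 118.  177.1] yaw 0.192 tool-axes delta [-1.1  0.3 22.1] w 32.9 F [ 1.1 -0.8 -3.9] q [-0.26  0.5  -0.05  1.98  0.04  0.67 -1.71]
```

>>> creep_tool(plan={"tx":[-0.1,-0.2,-0.2,-0.2,-0.2,-0.2,-0.2,-0.2,-0.2,-0.16,-0.08,0],"ty":[0,0,0,0,0,0,0,0,0,0,0,0],"tz":[0,0,0,0,0,0,0,0,0,0,0,0],"ax":[0,0,0,0,0,0,0,0,0,0,0,0],"ay":[0,0,0,0,0,0,0,0,0,0,0,0],"az":[0,0,0,0,0,0,0,0,0,0,0,0],"jaw":[25,25,25,25,25,25,25,25,25,25,25,25]})

```text
clock: 6.95
eef_pos: [393.3, 99.3, 176.4]
tool_rot: [3.142, 0.0, 0.192]
force: [0.4, -0.1, -4.2]
width: 32.8
gripper_force: 59.9
```

```bash
python3 to.py 494 -77.5 177
```

```text
pos [393.3  99.3 176.4] yaw 0.192 tool-axes delta [ 65.1 192.7  -0.6] w 32.8 F [ 0.4 -0.1 -4.2] q [-0.28  0.38 -0.05  2.22  0.04  0.54 -1.73]
```

Converted, 20 mm is 0.4, 12 mm is 0.24.

>>> creep_tool(plan={"tx":[0,0,0,0,0,0.1,0.2,0.2,0.2,0.2,0.2,0.2],"ty":[0.2,0.4,0.4,0.4,0.4,0.4,0.4,0.4,0.4,0.24,0.12,0.08],"tz":[0,0,0,0,0,0,0,0,0,0,0,0],"ax":[0,0,0,0,0,0,0,0,0,0,0,0],"ay":[0,0,0,0,0,0,0,0,0,0,0,0],"az":[0,0,0,0,0,0,0,0,0,0,0,0],"jaw":[25,25,25,25,25,25,25,25,25,25,25,25]})

```text
clock: 8.15
eef_pos: [494.9, -77.5, 176.1]
tool_rot: [3.142, 0.0, 0.191]
force: [-0.4, 0.3, -4.0]
width: 33.2
gripper_force: 60.3
```

>>> creep_tool(plan={"tx":[0,0],"ty":[0,0],"tz":[0,0],"ax":[0,0],"ay":[0,0],"az":[0,0],"jaw":[25,25]})

```text
clock: 8.35
eef_pos: [493.8, -75.9, 176.1]
tool_rot: [-3.141, 0.001, 0.193]
force: [-0.3, 0.4, -4.8]
width: 32.9
gripper_force: 60.3
```

```bash
python3 to.py 494 -77.5 177
cat > d.py <<'E'
from h import *
import sys
tag=sys.argv[1]; p,Rm,s=tool()
for n in("top","side"):
    im,d=cams.get_image(n); cv2.imwrite(f"pics/{tag}{n}.png",im); C=cloud(n,d).reshape(-1,3)
    m=(np.hypot(C[:,0]-494,C[:,1]+78)<90)
    print(n,"tcp",p.round(1))
    for lab,a,b in(("rim",66,86),("cover",p[2]-56,p[2]-38)):
        q=C[m&(C[:,2]>a)&(C[:,2]<b)]
        if len(q)>5: print(lab,len(q),q.min(0).round(1),q.max(0).round(1),"med z",np.median(q[:,2]).round(1),cv2.minEnclosingCircle(q[:,:2].astype(np.float32)))
    print("px",proj(n,p),proj(n,[494,-77.5,80]),proj(n,p-[0,0,49]))
    for t in("pot_mouth","dust_cover","collar_top"):
        r=models.mark_of(t,n); print(t,[(np.round(x["position"],1).tolist(),round(x["confidence"],2)) for x in r[:2]])
E
python3 d.py p1
python3 - <<'E'
import cv2,numpy as np
a=cv2.imread("pics/p1top.png")[160:250,360:470];b=cv2.imread("pics/p1side.png")[120:230,230:350]
f=lambda i:cv2.resize(i,(400,400*i.shape[0]//i.shape[1]),interpolation=cv2.INTER_CUBIC)
a,b=f(a),f(b);h=min(len(a),len(b));cv2.imwrite("pics/p1.png",np.hstack([a[:h],b[:h]]))
E
```

```text
pos [493.8 -75.9 176.1] yaw 0.193 tool-axes delta [-0.1  1.6 -0.9] w 32.9 F [-0.3  0.4 -4.8] q [ 0.13  0.49 -0.05  1.99  0.04  0.66 -1.32]
top tcp [493.8 -75.9 176.1]
rim 35 [451.7 -49.8  66.4] [508.4 -23.3  78.7] med z 72.2 ((480.0722351074219, -37.44353103637695), 30.901765823364258)
cover 1377 [ 434.5 -134.1  120.3] [553.8 -14.1 138. ] med z 130.6 ((493.9096984863281, -74.21940612792969), 60.642677307128906)
px [419.16075665 199.49966402] [407.27699171 205.62582347] [412.50718734 202.79840215]
pot_mouth []
dust_cover [([414.2, 202.1], 0.91)]
collar_top [([415.9, 203.2], 0.67), ([425.8, 197.8], 0.25)]
side tcp [493.8 -75.9 176.1]
rim 227 [ 441.4 -128.4   66. ] [545.3 -19.8  80.6] med z 73.4 ((493.1582336425781, -74.08131408691406), 54.61443328857422)
cover 277 [ 431.3 -127.5  120.1] [551.3 -13.2 137.8] med z 129.9 ((490.72869873046875, -71.278076171875), 60.540122985839844)
px [284.70953634 159.07365448] [285.04843245 186.00720444] [284.87776068 173.10039089]
pot_mouth [([288.3, 186.1], 0.82), ([244.5, 262.2], 0.65)]
dust_cover [([284.8, 174.4], 0.78), ([310.0, 281.4], 0.44)]
collar_top [([285.0, 166.1], 0.92)]
```

View pics/p1.png

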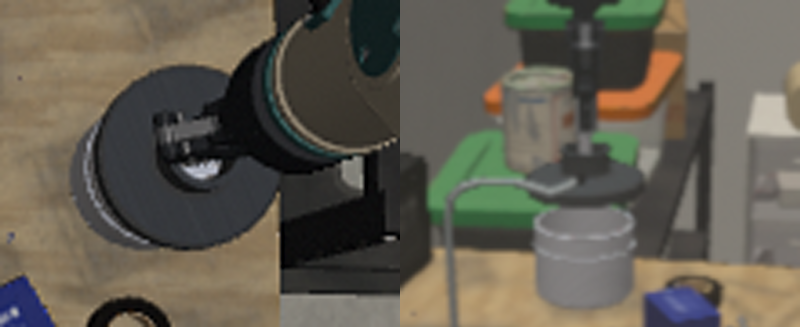

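```bash
cat > e.py <<'E'
from h import *
def circ(n,d,c,rad,a,b,z):
    C=cloud(n,d); m=(np.hypot(C[...,0]-c[0],C[...,1]-c[1])<rad)&(C[...,2]>a)&(C[...,2]<b)
    v,u=np.nonzero(m); q=np.array([atz(n,(x,y),z)[:2] for x,y in zip(u,v)],np.float32)
    h=cv2.convexHull(q)[:,0]; r=cv2.minEnclosingCircle(q); print(n,z,len(q),np.round(r[0],1),round(r[1],1),"ext",((q.min(0)+q.max(0))/2).round(1),(np.ptp(q,0)/2).round(1))
circ("top",np.load("top.npy"),(496,-76),70,70,92,80)
circ("side",np.load("side.npy"),(492,-78),70,70,92,80)
for n in("top","side"):
    ds=[cams.get_image(n)[1] for _ in range(3)]; d=np.median(ds,0)
    circ(n,d,(493,-75),80,121,140,130.5); circ(n,d,(493,-75),70,70,92,80)
E
python3 e.py; python3 to.py 496 -77 125
```

```text
top 80 290 [496.4 -74.3] 53.2 ext [496.9 -74.5] [51.1 52. ]
side 80 104 [489.6 -65.3] 61.2 ext [491.6 -68.1] [52.6 54. ]
top 130.5 1397 [494.  -73.3] 61.0 ext [494.3 -72.5] [60.6 60.2]
top 80 27 [482.4 -37.2] 34.1 ext [482.4 -35.8] [31.9 13.4]
side 130.5 279 [489.5 -60.4] 69.9 ext [488.8 -60.2] [59.8 66.3]
side 80 162 [487.7 -61.2] 62.5 ext [491.6 -61.1] [52.6 61. ]
pos [494.2 -76.7 176.3] yaw 0.192 tool-axes delta [ 1.7  0.6 51.3] w 33.1 F [-0.4  0.3 -5.8] q [ 0.13  0.49 -0.05  1.99  0.04  0.66 -1.32]
```

Converted, 8 mm is 0.16, 6 mm is 0.12.

>>> creep_tool(plan={"tx":[0.02,0.02,0,0,0,0,0],"ty":[0.02,0.01,0,0,0,0,0],"tz":[0.1,0.16,0.2,0.12,0.06,0.06,0],"ax":[0,0,0,0,0,0,0],"ay":[0,0,0,0,0,0,0],"az":[0,0,0,0,0,0,0],"jaw":[25,25,25,25,25,25,25]})

```text
clock: 9.75
eef_pos: [496.3, -77.7, 140.9]
tool_rot: [-3.141, 0.001, 0.192]
force: [0.4, 0.1, -4.3]
width: 32.7
gripper_force: 60.3
```

```bash
python3 to.py 496.5 -77.5 133
```

```text
pos [496.3 -77.7 140.9] yaw 0.192 tool-axes delta [ 0.2 -0.2  7.9] w 32.7 F [ 0.4  0.1 -4.3] q [ 0.13  0.55 -0.05  2.01  0.05  0.58 -1.33]
```

>>> creep_tool(plan={"tx":[0,0,0],"ty":[0,0,0],"tz":[0.04,0.04,0],"ax":[0,0,0],"ay":[0,0,0],"az":[0,0,0],"jaw":[25,25,25]})

```text
clock: 10.05
eef_pos: [496.4, -77.8, 137.2]
tool_rot: [-3.142, 0.0, 0.192]
force: [-0.5, 0.3, -5.2]
width: 33.0
gripper_force: 60.3
```

>>> creep_tool(plan={"tx":[0,0,0],"ty":[0,0,0],"tz":[0.03,0.03,0],"ax":[0,0,0],"ay":[0,0,0],"az":[0,0,0],"jaw":[25,25,25]})

```text
clock: 10.35
eef_pos: [496.4, -77.8, 134.1]
tool_rot: [-3.142, 0.0, 0.192]
force: [-0.4, 0.6, -5.4]
width: 32.5
gripper_force: 60.3
```

```bash
python3 to.py 496.5 -77.5 133
```

```text
pos [496.4 -77.8 134.1] yaw 0.192 tool-axes delta [ 0.2 -0.3  1.1] w 32.5 F [-0.4  0.6 -5.4] q [ 0.13  0.57 -0.05  2.02  0.05  0.56 -1.33]
```

Converted, 1 mm is 0.02.

>>> creep_tool(plan={"tx":[0,0],"ty":[0,0],"tz":[0.02,0],"ax":[0,0],"ay":[0,0],"az":[0,0],"jaw":[25,25]})

```text
clock: 10.55
eef_pos: [496.6, -77.8, 133.3]
tool_rot: [3.142, -0.0, 0.192]
force: [0.4, -0.1, -4.2]
width: 32.8
gripper_force: 60.3
```

>>> creep_tool(plan={"tx":[0,0,0],"ty":[0,0,0],"tz":[0.02,0,0],"ax":[0,0,0],"ay":[0,0,0],"az":[0,0,0],"jaw":[25,25,25]})

```text
clock: 10.85
eef_pos: [496.5, -77.7, 133.1]
tool_rot: [3.141, -0.0, 0.192]
force: [-2.6, 1.5, 6.5]
width: 33.0
gripper_force: 61.5
```

```bash
python3 to.py 496.5 -77.5 133
```

```text
pos [496.5 -77.7 133.1] yaw 0.192 tool-axes delta [ 0.  -0.2  0.1] w 33.0 F [-2.6  1.5  6.5] q [ 0.13  0.57 -0.05  2.02  0.05  0.56 -1.33]
```

>>> creep_tool(plan={"tx":[0,0,0,0,0,0],"ty":[0,0,0,0,0,0],"tz":[0,0,0,0,0,0],"ax":[0,0,0,0,0,0],"ay":[0,0,0,0,0,0],"az":[0,0,0,0,0,0],"jaw":[45,60,70,70,70,70]})

```text
clock: 11.45
eef_pos: [496.5, -77.8, 132.3]
tool_rot: [3.142, -0.0, 0.192]
force: [0.4, 0.0, -0.2]
width: 69.7
gripper_force: 0.0
```

```bash
python3 d.py p2
python3 - <<'E'
import cv2,numpy as np
a=cv2.imread("pics/p2top.png")[160:250,360:470];b=cv2.imread("pics/p2side.png")[120:230,230:350]
f=lambda i:cv2.resize(i,(400,400*i.shape[0]//i.shape[1]),interpolation=cv2.INTER_CUBIC)
a,b=f(a),f(b);h=min(len(a),len(b));cv2.imwrite("pics/p2.png",np.hstack([a[:h],b[:h]]))
E
```

```text
top tcp [496.5 -77.8 132.3]
rim 343 [ 438.3 -134.6   69.5] [557.9 -15.2  86. ] med z 84.6 ((497.1202087402344, -76.06494140625), 60.92399978637695)
cover 1180 [ 437.8 -134.6   76.6] [557.9 -15.2  94.2] med z 87.4 ((497.1097717285156, -76.04647827148438), 60.93564987182617)
px [413.95326576 201.31945614] [407.27699171 205.62582347] [407.77911038 204.41311331]
pot_mouth [([399.7, 211.6], 0.29)]
dust_cover [([405.2, 201.0], 0.82), ([262.6, 260.4], 0.39)]
collar_top [([336.2, 197.1], 0.66), ([414.2, 206.0], 0.57)]
side tcp [496.5 -77.8 132.3]
rim 190 [ 434.3 -116.9   66.1] [554.8 -12.7  85.9] med z 79.5 ((494.5493469238281, -71.7911148071289), 60.87164306640625)
cover 342 [ 434.4 -127.4   76.3] [554.8 -12.7  94.1] med z 86.5 ((493.0733337402344, -72.77267456054688), 62.1978645324707)
px [284.15655832 171.43009566] [285.04843245 186.00720444] [284.3307586  185.04782829]
pot_mouth [([288.1, 182.4], 0.88)]
dust_cover [([283.9, 187.6], 0.65)]
collar_top [([284.4, 176.1], 0.95)]
```

View pics/p2.png

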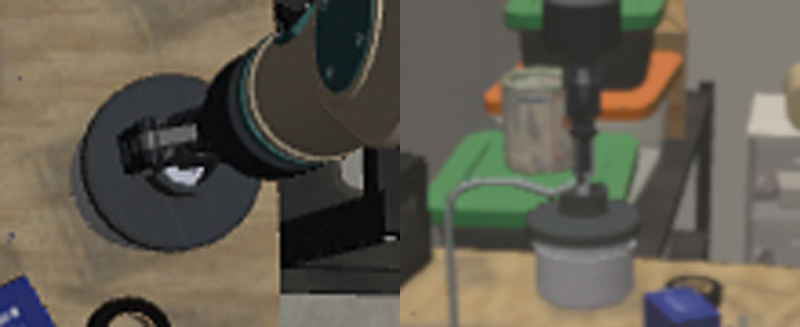

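Converted, 10 mm is 0.2, 8 mm is 0.16.

>>> creep_tool(plan={"tx":[0,0,0,0,0,0,0,0],"ty":[0,0,0,0,0,0,0,0],"tz":[0,0.16,0.2,0.16,0.08,0.04,0.02,0],"ax":[0,0,0,0,0,0,0,0],"ay":[0,0,0,0,0,0,0,0],"az":[0,0,0,0,0,0,0,0],"jaw":[85,85,85,85,85,85,85,85]})

```text
clock: 12.65
eef_pos: [496.6, -77.8, 99.3]
tool_rot: [3.142, -0.0, 0.192]
force: [-1.2, 0.7, 0.1]
width: 85.1
gripper_force: 0.0
```

```bash
python3 to.py 496.5 -77.5 98
```

```text
pos [496.6 -77.8  99.3] yaw 0.192 tool-axes delta [-0.  -0.3  1.3] w 85.1 F [-1.2  0.7  0.1] q [ 0.13  0.63 -0.04  2.04  0.05  0.48 -1.33]
```

>>> creep_tool(plan={"tx":[0,0,0,0,0],"ty":[0,0,0,0,0],"tz":[0.01,0,0,0,0],"ax":[0,0,0,0,0],"ay":[0,0,0,0,0],"az":[0,0,0,0,0],"jaw":[65,55,42,42,42]})

```text
clock: 13.15
eef_pos: [496.6, -77.7, 99.7]
tool_rot: [3.141, -0.001, 0.192]
force: [-1.0, -1.1, 7.2]
width: 47.7
gripper_force: 60.4
```

```bash
python3 to.py 496.5 -77.5 98
```

```text
pos [496.6 -77.7  99.7] yaw 0.192 tool-axes delta [-0.1 -0.2  1.7] w 47.7 F [-1.  -1.1  7.2] q [ 0.13  0.63 -0.04  2.04  0.05  0.48 -1.33]
```

>>> creep_tool(plan={"tx":[0,0,0,0],"ty":[0,0,0,0],"tz":[-0.04,-0.04,-0.04,0],"ax":[0,0,0,0],"ay":[0,0,0,0],"az":[0,0,0,0],"jaw":[42,42,42,42]})

```text
clock: 13.55
eef_pos: [496.6, -77.8, 105.0]
tool_rot: [3.142, -0.0, 0.192]
force: [0.7, -0.1, -0.9]
width: 47.5
gripper_force: 61.9
```

```bash
python3 to.py 496.5 -77.5 200
python3 d.py p3 | grep -E "cover|rim|tcp"
```

```text
pos [496.6 -77.8 105. ] yaw 0.192 tool-axes delta [ -0.   -0.3 -95. ] w 47.5 F [ 0.7 -0.1 -0.9] q [ 0.13  0.62 -0.04  2.04  0.05  0.49 -1.33]
top tcp [496.6 -77.8 105. ]
rim 64 [438.2 -95.2  73.8] [546.1 -16.9  85.9] med z 82.3 ((492.18017578125, -55.668548583984375), 55.789302825927734)
dust_cover [([407.7, 202.9], 0.68)]
side tcp [496.6 -77.8 105. ]
rim 151 [433.9 -73.3  66.1] [549.9 -13.8  86. ] med z 78.9 ((491.8709716796875, -62.916114807128906), 58.24452590942383)
cover 153 [440.5 -76.7  49.1] [545.6 -18.8  66.9] med z 58.0 ((493.05078125, -67.50192260742188), 52.514102935791016)
dust_cover [([285.8, 182.8], 0.72), ([248.0, 262.5], 0.18)]
```

Converted, -10 mm is -0.2, -8 mm is -0.16.

>>> creep_tool(plan={"tx":[0,0,0,0,0,0,0,0,0,0,0,0],"ty":[0,0,0,0,0,0,0,0,0,0,0,0],"tz":[-0.06,-0.1,-0.14,-0.16,-0.16,-0.2,-0.24,-0.24,-0.24,-0.24,-0.24,-0.2],"ax":[0,0,0,0,0,0,0,0,0,0,0,0],"ay":[0,0,0,0,0,0,0,0,0,0,0,0],"az":[0,0,0,0,0,0,0,0,0,0,0,0],"jaw":[42,42,42,42,42,42,42,42,42,42,42,42]})

```text
clock: 15.15
eef_pos: [496.7, -77.8, 217.2]
tool_rot: [3.141, -0.001, 0.192]
force: [0.5, -0.5, -1.4]
width: 47.8
gripper_force: 61.9
```

```bash
python3 to.py 496.5 -77.5 215
```

```text
pos [496.7 -77.8 217.2] yaw 0.192 tool-axes delta [-0.1 -0.3  2.2] w 47.8 F [ 0.5 -0.5 -1.4] q [ 0.14  0.44 -0.06  1.94  0.03  0.77 -1.32]
```

The manual's scale: shifts go in shares of 50 mm and turns go in units of 0.2 rad. Converting my numbers, -12 mm is -0.24, 12 mm is 0.24.

>>> creep_tool(plan={"tx":[-0.12,-0.24,-0.3,-0.3,-0.3,-0.3,-0.3,-0.3,-0.3,-0.2,-0.1,0],"ty":[0.1,0.2,0.24,0.24,0.24,0.24,0.24,0.24,0.24,0.2,0.08,0],"tz":[0,0,0,0,0,0,0,0,0,0,0,0],"ax":[0,0,0,0,0,0,0,0,0,0,0,0],"ay":[0,0,0,0,0,0,0,0,0,0,0,0],"az":[0,0,0,0,0,0,0,0,0,0,0,0],"jaw":[42,42,42,42,42,42,42,42,42,42,42,42]})

```text
clock: 16.35
eef_pos: [381.0, -215.9, 215.5]
tool_rot: [-3.141, 0.001, 0.189]
force: [0.6, 0.3, -1.1]
width: 47.7
gripper_force: 61.9
```

>>> creep_tool(plan={"tx":[0,0,0],"ty":[0,0,0],"tz":[0,0,0],"ax":[0,0,0],"ay":[0,0,0],"az":[0,0,0],"jaw":[42,42,42]})

```text
clock: 16.65
eef_pos: [382.9, -214.4, 215.8]
tool_rot: [-3.141, -0.0, 0.193]
force: [0.1, -0.6, -1.4]
width: 47.6
gripper_force: 61.9
```

```bash
python3 d.py p4
python3 - <<'E'
import cv2,numpy as np
a=cv2.imread("pics/p4top.png")[160:300,340:500];b=cv2.imread("pics/p4side.png")[90:230,240:400]
f=lambda i:cv2.resize(i,(400,400*i.shape[0]//i.shape[1]),interpolation=cv2.INTER_CUBIC)
cv2.imwrite("pics/p4.png",np.hstack([f(a),f(b)]))
E
```

```text
top tcp [ 382.9 -214.4  215.8]
rim 737 [ 445.1 -127.9   66.1] [549.7 -23.1  86. ] med z 83.0 ((497.1661376953125, -76.27713012695312), 53.247318267822266)
cover 77 [489.9 -94.  159.9] [504.3 -60.  169.4] med z 165.1 ((496.5833435058594, -76.77536010742188), 17.277345657348633)
px [490.03586617 249.07153764] [407.27699171 205.62582347] [479.76681987 250.2154467 ]
pot_mouth [([402.1, 202.1], 0.67), ([416.9, 200.8], 0.15)]
dust_cover [([485.1, 247.1], 0.71)]
collar_top [([495.0, 250.2], 0.79)]
side tcp [ 382.9 -214.4  215.8]
rim 354 [ 441.1 -130.9   66.3] [545.  -21.4  85.8] med z 80.7 ((491.75439453125, -76.05187225341797), 54.86167907714844)
cover 15 [485.8 -88.4 159.9] [500.9 -54.4 166.7] med z 162.9 ((490.4514465332031, -71.36439514160156), 17.62965965270996)
px [321.84433327 138.64809538] [285.04843245 186.00720444] [321.45411594 152.07130731]
pot_mouth [([285.4, 185.6], 0.87)]
dust_cover [([324.7, 145.3], 0.93)]
collar_top [([319.6, 137.7], 0.95)]
```

View pics/p4.png

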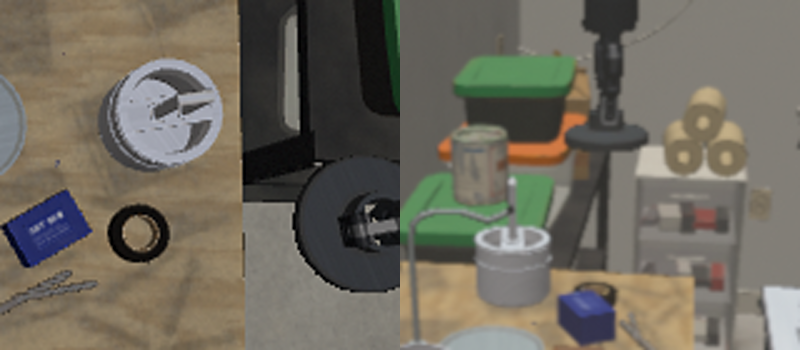

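The pictures show the wiper lid flush in the pot (crop 165,110), with its flange top at about 83 mm and bail top at about 165 mm. The cover is held level (crop 605,135), about 180 mm to the side of the pot, touching nothing. I'm handing in.

```bash
python3 -c "
from cell import ctrl; print(ctrl.finish_job())"
```

```text
the job is handed in; nothing more can be done
None
```

The job is handed in, with no verdict printed: the last pictures show the wiper lid home in the wide pot and the arm holding the dust cover level, about 180 mm to the side of the pot.

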